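# Turn the gear carousel so the zoom lens faces front

### The arm

A 6-joint arm with a two-finger parallel gripper is mounted at the origin on the work surface. World frame = base frame: x ahead of the robot, y to its left, z up, the work surface at z = 0. Lengths are in mm, angles in rad, forces in N, time in s.
With the tool pointing down it reaches from about 350 to 875 mm from the base axis. Payload 4.2 kg.
Tool frame: the origin (TCP) lies on the mounting face of the last link; the fingertips stand 173 mm ahead of it and the grasp point (between the pads) lies grip_point_offset ahead of it (grip_point_offset is the distance from the TCP to the grasp point, in mm); z points along the fingers, y is the line along which they close (so a half turn about z gives the same grasp; the last joint's range is limited). The gripper opens to 85 mm and grips with 20 to 120 N. Pads are 22 mm wide; open, the fingers measure 114 mm over their backs; the gripper's body (76 mm by 85 mm) begins 54 mm behind the grasp point. The pads swing forward as they close: fully open they stand 13 mm farther back than shut.
Start: joints at [-0.889, 0.385, 0.008, 0, -1.194, -0.259], TCP at [256.46, -569.937, 404.712] pointing down, gripper open.
Joint ranges: [-3.14, 3.14], [-1.21, 2.06], [-1.07, 1.41], [-3.16, 2.05], [-2.99, -0.16], [-3.1, 3.1]. Speed limits (rad/s): [2.79, 2.79, 3.14, 3.14, 3.14, 3.14].

### API

Orientations are given as a unit quaternion [x, y, z, w].
In Python, from bench import read_state, get_image, job_done, recognise, place_of, grip_point_offset gives the robot as it stands. The module is installed in compiled form; this text tells all that it offers.
- The arm moves only by the tool carry_out, never from a script. Its arguments are lists of equal length, an entry for each row: "slide": the shift along the tool's x, y, z in m, a list of three; "roll": the turn about the tool's z in degrees; "claw": the finger opening in m, from 0 to 0.0854. A call has 1 to 8 rows; each row is the pose to reach, as a shift and turn from the pose commanded when the call began, along the tool's axes at that moment; what a row does not reach only later rows make up. A row lasts 1/8 s, in which the tool goes at most 62.5 mm and 10.7 degrees, less where a joint would pass 70% of its speed; a pose out of reach is approached as far as the arm can. A call with a gripper value outside its range is refused whole. The fingers move at their own pace and stop on an object; the grip force is fixed at half the most. Time passes only in rows, so rows that repeat a pose let the fingers close. It gives the time, the measured TCP pose, the force, the opening and the grip force at its end, in the units of the state.
- read_state(): the state, without advancing time (a new reading comes with each control period).
- get_image(name): name is "scene" or "top"; returns a dict with "img" (480x640x3 uint8, red, green, blue), "z_map" (480x640 float32, mm along the optical axis (not along the pixel's ray), 0 where there is no reading), "mtx" (3x3 intrinsics, pixels), "k1" (the pictures are not rectified: a ray, as slopes to the right and down, at radius r is drawn at 1 + k1 r^2 times it, then the intrinsics apply), "world_from_camera" (4x4, takes a point from camera to world coordinates). Camera axes: x right, y up, looking along -z (the intrinsics and any distortion apply to the point x, -y, -z); pixel columns grow to the right and rows downward; lengths in mm; the calibration is good to about 2 mm. A picture is of the moment at which its call begins.
- job_done(): hands the job in; it is judged then, once.
Trained networks look in a picture, given as the dict that the camera call returned (one of the last four; its "shot" number tells which), for a name from the list of things; names that differ only in an ending like _2 or _b are one class to them, and where a whole thing is asked for, a point or a joint stands for the part that bears it (a point fixed in the world has none). Each returns a list of dicts, best first, with "conf" (0 to 1); they miss things now and then, are a little off and sometimes report something else, mostly with a low value. They report only what shows in the picture. A call takes as long as a camera call.
- recognise(picture, thing): "at" ([column, row] in pixels, amid what is visible of it).
- place_of(picture, thing): "at" ([column, row] in pixels: a listed point, or the origin of a listed thing).
The state is a dict: "clock": time; "joints": joint angles; "joint_vel": joint speeds; "joint_efforts": joint torques, N m; "position": TCP position; "ee_rot": TCP orientation; "contact_force": force on the tool from outside, world axes, zero at the start; "wrist_torque": the same for the moment, N m; "gripper_width": finger opening in mm; "grasp_force": force on a finger pad.
Only numpy, scipy, OpenCV 4.12 (cv2) and the standard library are available. Lean on these libraries where they do the work, as an engineer would, in place of code of your own. Each camera call takes 0.05 s, during which the arm holds its last target. There are 200 camera calls.

### The job

Turn the gear carousel by pushing its tray round with the fingertips, at the rim or on a divider, until the compartment with the tall zoom lens is square at the front, above the middle of the drawer, and leave the tray at rest. All four pieces of gear stay standing in their own compartments: do not shove, tip or lift them, keep the drawer shut, and disturb nothing else on the desk.

Things in the scene. Friction and masses are not known exactly. Their poses are not given: they have to be found in the camera images.
- base: fixed birch base of the carousel, a 280 mm square box 64 mm high holding one shut drawer; origin on the tray's vertical turning axis, at desk level; z up. Its front is its -x side, where the drawer is; it looks roughly to the robot, up to 30 degrees either way
- drawer_pull (a point): middle of the drawer's steel bow handle: it marks the middle of the base's front. 166 mm from the axis on the base's -x side, 34 mm above the desk; the handle is 100 mm wide and shows from above beyond the tray's edge
- tray: round birch tray, 280 mm across, turns both ways without end; origin on the axis, at its underside 72 mm above the desk. Upper face at 82 mm, rim lip 6 mm wide with its top at 96 mm. Its x axis points along the middle of the zoom lens's compartment. Bearing drag is light, about 0.1 N m: pushed gently it stops within a few degrees when let go
- divider_end (a point): outer end of one divider at half its height, 134 mm from the axis, 112 mm above the desk, 45 degrees from the tray's x axis towards its y. Four such radial dividers, 90 degrees apart, 5 mm thick, tops 142 mm above the desk, run in to a 28 mm post on the axis (top at 148 mm) and part the tray into four equal compartments, empty beyond 105 mm from the axis
- lens_bay (a point): point on the rim of the tray, 140 mm from the axis and 82 mm above the desk, in the middle of the zoom lens's compartment. At the front it lies on the base's -x side, straight above the middle of the drawer
- zoom_lens: loose black camera zoom lens standing on end, a cylinder 70 mm in diameter and 70 mm high (top 152 mm above the desk) with two ribbed rings, the largest and tallest thing in the tray, about 0.36 kg; origin at the centre of its underside, at start 62 mm from the axis in the middle of its compartment
- prime_lens: loose black short lens standing on end, 54 mm in diameter and 32 mm high, in another compartment, its centre 62 mm from the axis; origin at the centre of its underside
- battery: loose black video battery block 58 x 38 x 50 mm high, in another compartment, its centre 62 mm from the axis; origin at the centre of its underside
- tape: loose roll of dark grey tape lying flat, 72 mm in diameter with a 38 mm hole, 48 mm high, in another compartment, its centre 62 mm from the axis; origin at the centre of its underside
- headphones: bystander: loose black headphones lying on the desk to the right of the carousel, about 210 x 190 x 80 mm; leave alone
- mouse: bystander: loose black computer mouse, 108 x 62 x 34 mm, at the back right; leave alone
- bodypack: bystander: loose grey radio-microphone pack with a stub aerial, 145 x 64 x 22 mm, to the left; leave alone
- card_case: bystander: loose black memory-card case, 115 x 76 x 24 mm, at the back left; leave alone
- tub: bystander: loose pale round lidded tub, 102 mm in diameter, 42 mm high, at the front right; leave alone
- drawer (a joint): how far the drawer in the base is open (m): 0 at start, shut; grows as it is pulled out to the base's front; it stays where it is left. Leave it shut

How it is judged:
By the outcome, as a careful person would: the job done as asked, in the order asked, and still so for the second after the job is handed in, with the robot touching nothing.
It also fails if it takes over 58 s, if anything falls off the work surface, if the arm or the gripper's body presses on something with over 40 N, if the wrist force passes 120 N, or if a joint passes its speed limit or range.

## Working session

There is one attempt and no reset: what is moved stays moved. The work goes in short steps, Python scripts to look and compute and a tool call to move; the robot and the scene stay as the last step left them, time stands still between calls to the robot, and variables do not carry over. Pictures are saved under pics/ and viewed, at most 10 in all, crops included, and the job is handed in when it is done.

Besides the shell and the picture viewer there is one more tool, called after "Emit:" as name([rows], argument=value, ...), one row to a line, values as JSON. carry_out: Moves the arm, as the interface text tells. Its arguments: {"type":"object","properties":{"slide":{"type":"array"},"roll":{"type":"array"},"claw":{"type":"array"}},"required":["slide","roll","claw"]}

```bash
mkdir -p pics
cat > h.py <<'E'
import numpy as np, cv2
from bench import *
def ray(p,uv):
    K=np.array(p["mtx"]);x,y=(uv[0]-K[0,2])/K[0,0],(uv[1]-K[1,2])/K[1,1]
    a,b=x,y
    for _ in range(20):
        s=1+p["k1"]*(a*a+b*b);a,b=x/s,y/s
    return np.array([a,-b,-1.])
def at_z(p,uv,z):
    T=np.array(p["world_from_camera"]);d=T[:3,:3]@ray(p,uv);o=T[:3,3]
    return o+d*(z-o[2])/d[2]
def by_depth(p,uv):
    T=np.array(p["world_from_camera"]);z=p["z_map"][int(round(uv[1])),int(round(uv[0]))]
    return T[:3,:3]@(ray(p,uv)*z)+T[:3,3]
Z=dict(base=0,drawer_pull=34,tray=72,divider_end=112,lens_bay=82,zoom_lens=82,prime_lens=82,battery=82,tape=82)
def find(p,n):
    return [(round(r["conf"],2),np.round(r["at"]).tolist(),at_z(p,r["at"],Z[n]).round(0)[:2].tolist()) for r in place_of(p,n)[:4]]
def save(p,f): cv2.imwrite("pics/"+f,cv2.cvtColor(p["img"],cv2.COLOR_RGB2BGR))
E
python3 - <<'E'
from h import *
print(grip_point_offset, read_state())
for c in("top","scene"):
    p=get_image(c);save(p,c+"0.png")
    for n in Z: print(c,n,find(p,n))
    for n in("headphones","tub","bodypack","mouse","card_case"):
        print(n,[(round(r["conf"],2),by_depth(p,r["at"]).round(0).tolist()) for r in recognise(p,n)[:1]])
E
```

```text
154.70000000000002 {'clock': 0.0, 'joints': array([-8.89409065e-01,  3.85586182e-01,  6.64117951e-03, -5.25948966e-04,
       -1.19399899e+00, -2.58646019e-01]), 'joint_vel': array([ 1.37527473e-03, -8.06457644e-04,  1.00049135e-04,  7.69236782e-05,
        2.53654834e-04,  7.58047360e-04]), 'joint_efforts': array([-2.44878529e-04, -3.92285228e+01,  1.88398486e+01,  4.18628454e+00,
       -4.67017599e-03, -8.67783179e-07]), 'position': array([ 256.39656143, -569.77102832,  403.60528857]), 'ee_rot': array([-2.09705222e-01,  9.77764034e-01,  1.06808516e-03, -2.68422279e-04]), 'contact_force': array([-0.1457958 , -0.24179028,  0.17033127]), 'wrist_torque': array([-0.03203135,  0.01943773, -0.00692483]), 'grasp_force': 0.0, 'gripper_width': 85.14392323582896}
top base []
top drawer_pull [(0.89, [332.0, 267.0], [428.0, -138.0]), (0.62, [306.0, 151.0], [739.0, -61.0])]
top tray [(0.79, [318.0, 204.0], [588.0, -95.0])]
top divider_end [(0.78, [307.0, 150.0], [716.0, -63.0])]
top lens_bay [(0.6, [347.0, 158.0], [708.0, -168.0])]
top zoom_lens [(0.75, [328.0, 184.0], [640.0, -119.0]), (0.56, 
[... 390 characters left out ...]

scene base [(0.95, [300.0, 268.0], [586.0, -92.0])]
scene drawer_pull []
scene tray [(0.88, [295.0, 246.0], [594.0, -95.0])]
scene divider_end [(0.6, [258.0, 252.0], [709.0, -63.0])]
scene lens_bay [(0.84, [245.0, 241.0], [706.0, -169.0])]
scene zoom_lens [(0.64, [275.0, 243.0], [639.0, -123.0])]
scene prime_lens [(0.58, [301.0, 229.0], [550.0, -150.0])]
scene battery [(0.96, [297.0, 254.0], [611.0, -46.0])]
scene tape [(0.81, [321.0, 242.0], [532.0, -65.0]), (0.45, [469.0, 358.0], [468.0, 443.0])]
headphones [(0.6, [403.0, -587.0, 26.0])]
tub [(0.7, [333.0, -334.0, 41.0])]
bodypack [(0.67, [424.0, 400.0, 25.0])]
mouse [(0.76, [679.0, -350.0, 35.0])]
card_case [(0.93, [717.0, 389.0, 24.0])]
```

View pics/top0.png

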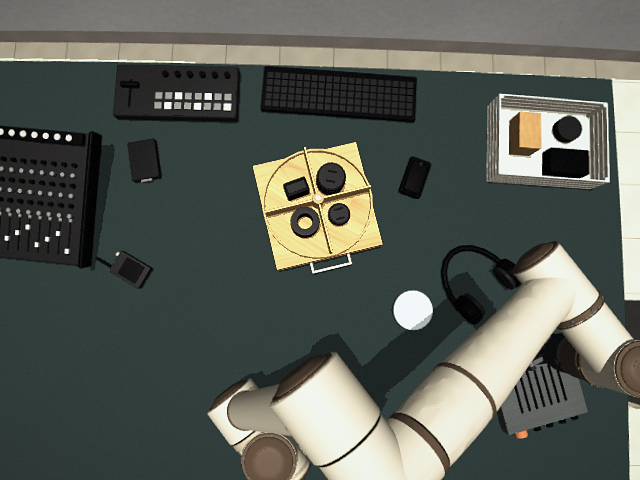

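View pics/scene0.png

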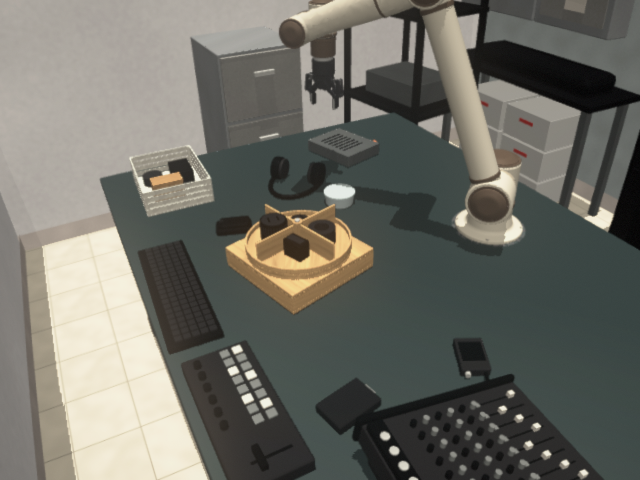

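The top view shows the carousel at about (318,204), with the zoom lens at (330,178), battery at (296,187), tape at (305,222), prime at (339,214) and handle at (332,266). The scene view agrees, and the networks' points match the given radii. I'll refine the axis and angles from depth.

```bash
cat >> h.py <<'E'
def cloud(p):
    v,u=np.mgrid[120:290,230:400];K=np.array(p["mtx"]);T=np.array(p["world_from_camera"])
    uv=np.stack([u.ravel(),v.ravel()],1).astype(np.float64)[:,None]
    n=cv2.undistortPoints(uv,K,np.array([p["k1"],0,0,0,0.]))[:,0]
    z=p["z_map"][v.ravel(),u.ravel()][:,None]
    P=(np.c_[n[:,0],-n[:,1],-np.ones(len(n))]*z)@T[:3,:3].T+T[:3,3]
    return P[z[:,0]>0]
def cross(p,c0):
    from scipy.optimize import minimize
    P=cloud(p);d=P[(P[:,2]>134)&(P[:,2]<147)][:,:2]
    r=np.hypot(*(d-c0).T);d=d[(r>20)&(r<140)]
    def f(x):
        a=np.arctan2(*(d-x[:2]).T[::-1])-x[2];e=np.hypot(*(d-x[:2]).T)*np.abs(np.sin((a+np.pi/4)%(np.pi/2)-np.pi/4))
        return np.minimum(e,8).mean()
    b=min((minimize(f,[*c0,t],method="Nelder-Mead") for t in np.radians(range(0,90,10))),key=lambda r:r.fun)
    return b.x[:2].round(1),round(np.degrees(b.x[2])%90,1),round(b.fun,2),len(d)
E
python3 - <<'E'
from h import *
p=get_image("top");print(cross(p,np.array([590.,-95])))
P=cloud(p);b=P[(P[:,2]>54)&(P[:,2]<70)];b=b[np.hypot(*(b[:,:2]-[590,-95]).T)<205]
print(len(b),cv2.minAreaRect(b[:,:2].astype(np.float32)))
l=P[(P[:,2]>90)&(P[:,2]<100)];r=np.hypot(*(l[:,:2]-[590,-95]).T);l=l[(r>125)&(r<150)]
print(len(l),cv2.fitEllipse(l[:,:2].astype(np.float32)))
E
```

```text
(array([587.3, -92.6]), np.float64(15.7), np.float64(3.14), 590)
2141 ((588.9755859375, -92.42005920410156), (281.8223571777344, 280.37896728515625), 14.980257034301758)
750 ((588.1708374023438, -92.6541748046875), (273.2875671386719, 273.4762268066406), 87.72359466552734)
```

```bash
cat > plan.py <<'E'
import numpy as np
def rows(start,ways):
    x,y,z,f=start;f=np.radians(f);X=np.array([np.cos(f),np.sin(f)]);Y=np.array([np.sin(f),-np.cos(f)])
    for w in ways:
        d=np.array(w[:2])-[x,y];r=(start[3]-w[3]+180)%360-180
        print([round(float(d@X)/1e3,4),round(float(d@Y)/1e3,4),round((z-w[2])/1e3,4)],round(r,1))
def on(th,z,r=122,c=(588.5,-92.5)):
    t=np.radians(th);return (c[0]+r*np.cos(t),c[1]+r*np.sin(t),z,th-180)
E
python3 -c "
from plan import *
s=np.array([256.46,-569.94,404.71,-155.78]);g=np.array(on(104,404.71));print(g)
rows(s,[s+(g-s)*[k/12,k/12,1,k/8] for k in range(1,9)]+[g])"
```

```text
[558.98552874  25.87607861 404.71       -76.        ]
[-0.0434, 0.0349, np.float64(0.0)] -10.0
[-0.0867, 0.0699, np.float64(0.0)] -19.9
[-0.1301, 0.1048, np.float64(0.0)] -29.9
[-0.1734, 0.1398, np.float64(0.0)] -39.9
[-0.2168, 0.1747, np.float64(0.0)] -49.9
[-0.2602, 0.2096, np.float64(0.0)] -59.8
[-0.3035, 0.2446, np.float64(0.0)] -69.8
[-0.3469, 0.2795, np.float64(0.0)] -79.8
[-0.5203, 0.4193, np.float64(0.0)] -79.8
```

Emit:
carry_out([
  [-0.043,0.035,0],
  [-0.087,0.07,0],
  [-0.13,0.105,0],
  [-0.173,0.14,0],
  [-0.217,0.175,0],
  [-0.26,0.21,0],
  [-0.304,0.245,0],
  [-0.347,0.28,0],
], roll=[-10,-20,-30,-40,-50,-60,-70,-79.8], claw=[0.03,0.03,0.03,0.03,0.03,0.03,0.03,0.03])

```text
clock: 2.55
position: [458.5, -170.5, 405.1]
ee_rot: [0.79, -0.613, 0.0, -0.0]
contact_force: [-0.0, 0.3, -0.3]
gripper_width: 30.1
grasp_force: 0.0
```

```bash
python3 -c "
from plan import *
# commanded after call 1
f=np.radians(-155.78);x=256.46+np.cos(f)*-347+np.sin(f)*280;y=-569.94+np.sin(f)*-347-np.cos(f)*280
s=(x,y,404.71,-75.98);print(s)
rows(s,[on(104,404.7)])
from bench import *;print(read_state())"
```

```text
(np.float64(458.04841707756174), np.float64(-172.23268286821406), 404.71, -75.98)
[-0.1678, -0.1459, 0.0] 0.0
{'clock': 2.55, 'joints': array([-2.30848218e-02,  1.51796443e-01, -3.14416248e-01,  1.88244343e-04,
       -1.10353000e+00,  2.73686443e-01]), 'joint_vel': array([ 0.89105269,  0.04824028,  0.05499303,  0.00182615, -0.00831361,
        0.47089329]), 'joint_efforts': array([ -3.40616181, -27.56863475,  17.47403204,   3.88066068,
        -0.0899505 ,  -0.31550917]), 'position': array([ 458.53735615, -170.45061599,  405.12937126]), 'ee_rot': array([ 7.89958396e-01, -6.13160214e-01,  4.73493550e-04, -2.45780914e-04]), 'contact_force': array([-0.02745451,  0.34297014, -0.32954206]), 'wrist_torque': array([-0.07530547, -0.0775312 , -0.04140848]), 'grasp_force': 0.0, 'gripper_width': 30.055796807707015}
```

Emit:
carry_out([
  [-0.042,-0.036,0],
  [-0.084,-0.073,0],
  [-0.126,-0.109,0],
  [-0.168,-0.146,0],
  [-0.168,-0.146,0.03],
  [-0.168,-0.146,0.06],
  [-0.168,-0.146,0.075],
  [-0.168,-0.146,0.075],
], roll=[0,0,0,0,0,0,0,0], claw=[0.03,0.03,0.03,0.03,0.03,0.03,0.03,0.03])

```text
clock: 3.55
position: [558.9, 26.0, 329.0]
ee_rot: [0.788, -0.616, -0.0, 0.001]
contact_force: [-0.2, 0.5, 0.7]
gripper_width: 30.0
grasp_force: 0.0
```

Run:
```python
from h import *
for c,(u,v) in(("top",(318,190)),("scene",(300,230))):
    p=get_image(c);i=p["img"][v-90:v+90,u-120:u+120]
    cv2.imwrite(f"pics/{c}1.png",cv2.resize(i[...,::-1],None,fx=3,fy=3,interpolation=cv2.INTER_CUBIC))
print(read_state()["position"])
```

```text
[559.42081153  26.06919062 330.86040812]
```

View pics/scene1.png

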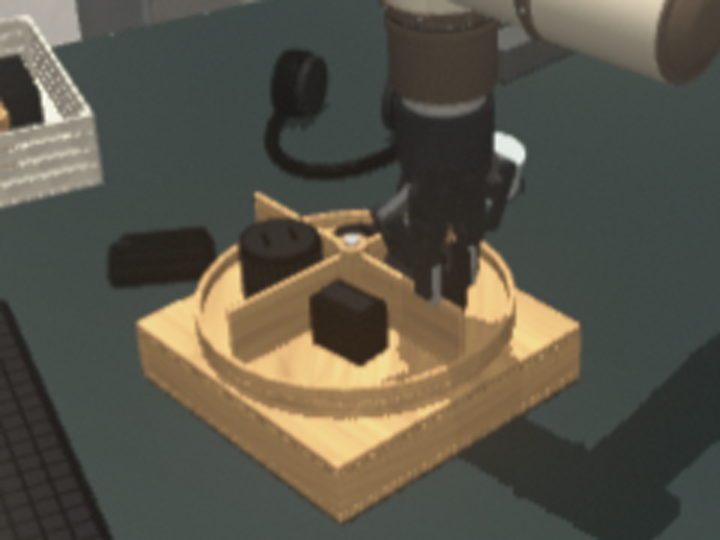

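View pics/top1.png

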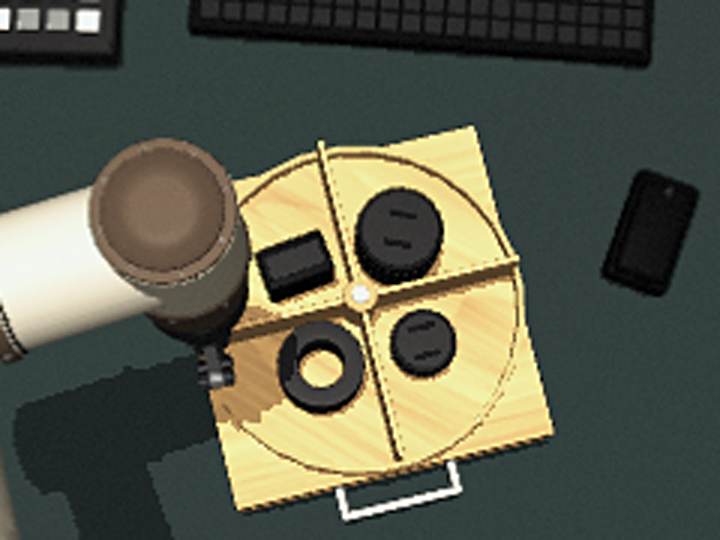

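The fingers hang over the left divider: in the scene crop they are at about (430,280) and (465,290), with the divider end near (463,300). The top crop shows the divider ends at (322,143), (518,258) and (399,460), and the post at (361,294). I'll compute the angle and where the divider end should appear.

Run:
```python
from h import *
p=get_image("top");c=at_z(p,(198+361/3,100+294/3),148)[:2];print(c)
for a,b in((322,143),(518,258),(399,460)):
    q=at_z(p,(198+a/3,100+b/3),142)[:2]
    for o in(c,np.array([588.5,-92.5])): print(np.hypot(*(q-o)).round(0),np.degrees(np.arctan2(*(q-o)[::-1])).round(1))
for uv in ((343,517),(460,488)): print(at_z(p,(198+uv[0]/3,100+uv[1]/3),34))
p=get_image("scene");K=np.array(p["mtx"]);T=np.linalg.inv(p["world_from_camera"])
def proj(w):
    q=T[:3,:3]@w+T[:3,3];x,y=q[0]/-q[2],-q[1]/-q[2];s=1+p["k1"]*(x*x+y*y)
    return ((np.array([K[0,0]*x*s+K[0,2],K[1,1]*y*s+K[1,2]])-[180,140])*3).round(0)
for th in(101,104,107):
    t=np.radians(th)
    print(th,[proj(np.array([588.5+134*np.cos(t),-92.5+134*np.sin(t),z])) for z in(82,142)])
t=np.radians(104);e=np.array([-np.sin(t),np.cos(t)]);m=np.array([588.5+122*np.cos(t),-92.5+122*np.sin(t)])
for s in(-15,0,15): print(s,proj(np.r_[m+s*e,158]))
```

```text
[587.78860568 -94.16992502]
131.0 15.3
130.0 14.7
132.0 -74.8
133.0 -75.3
137.0 -165.8
138.0 -165.2
[413.58760869 -85.9931804   34.        ]
[ 441.36560038 -187.38870199   34.        ]
101 [array([450., 379.]), array([448., 319.])]
104 [array([456., 376.]), array([455., 316.])]
107 [array([462., 372.]), array([461., 312.])]
-15 [431. 300.]
0 [445. 293.]
15 [459. 286.]
```

Emit:
carry_out([
  [0,0,0.015],
  [0,0,0.03],
  [0,0,0.047],
  [0,0,0.047],
  [0,0,0.047],
  [0,0,0.047],
  [0,0,0.047],
], roll=[0,0,0,0,0,0,0], claw=[0.03,0.03,0.03,0.03,0.022,0.016,0.016])

```text
clock: 4.62
position: [559.1, 26.2, 283.2]
ee_rot: [0.788, -0.615, 0.0, -0.0]
contact_force: [-0.1, -0.1, 0.3]
gripper_width: 16.3
grasp_force: 0.0
```

```bash
python3 -c "
from plan import *
th=104.
for n in range(6):
    print(n);st=[1,2,2.5,2.5,3,3,3,3] if n==0 else [3]*8
    w=th+0-np.cumsum(st);rows(on(th,0),[on(t,0) for t in w]);th=w[-1];print(th)
"|head -24
```

```text
0
[0.0, -0.0021, 0.0] 1.0
[0.0002, -0.0064, 0.0] 3.0
[0.0006, -0.0117, 0.0] 5.5
[0.0012, -0.017, 0.0] 8.0
[0.0022, -0.0233, 0.0] 11.0
[0.0036, -0.0295, 0.0] 14.0
[0.0053, -0.0357, 0.0] 17.0
[0.0074, -0.0417, 0.0] 20.0
84.0
1
[0.0002, -0.0064, 0.0] 3.0
[0.0007, -0.0128, 0.0] 6.0
[0.0015, -0.0191, 0.0] 9.0
[0.0027, -0.0254, 0.0] 12.0
[0.0042, -0.0316, 0.0] 15.0
[0.006, -0.0377, 0.0] 18.0
[0.0081, -0.0437, 0.0] 21.0
[0.0105, -0.0496, 0.0] 24.0
60.0
2
[0.0002, -0.0064, 0.0] 3.0
[0.0007, -0.0128, 0.0] 6.0
[0.0015, -0.0191, 0.0] 9.0
```

Emit:
carry_out([
  [0,-0.0021,0],
  [0.0002,-0.0064,0],
  [0.0006,-0.0117,0],
  [0.0012,-0.017,0],
  [0.0022,-0.0233,0],
  [0.0036,-0.0295,0],
  [0.0053,-0.0357,0],
  [0.0074,-0.0417,0],
], roll=[1,3,5.5,8,11,14,17,20], claw=[0.016,0.016,0.016,0.016,0.016,0.016,0.016,0.016])

```text
clock: 5.62
position: [601.6, 29.1, 282.6]
ee_rot: [-0.668, 0.744, 0.0, -0.0]
contact_force: [-0.9, -0.0, 0.1]
gripper_width: 16.1
grasp_force: 0.3
```

Emit:
carry_out([
  [0.0002,-0.0064,0],
  [0.0007,-0.0128,0],
  [0.0015,-0.0191,0],
  [0.0027,-0.0254,0],
  [0.0042,-0.0316,0],
  [0.006,-0.0377,0],
  [0.0081,-0.0437,0],
  [0.0105,-0.0496,0],
], roll=[3,6,9,12,15,18,21,24], claw=[0.016,0.016,0.016,0.016,0.016,0.016,0.016,0.016])

```text
clock: 6.62
position: [649.8, 13.4, 282.5]
ee_rot: [-0.499, 0.867, 0.0, -0.0]
contact_force: [-0.8, -0.6, 0.7]
gripper_width: 15.8
grasp_force: 0.3
```

Emit:
carry_out([
  [0.0002,-0.0064,0],
  [0.0007,-0.0128,0],
  [0.0015,-0.0191,0],
  [0.0027,-0.0254,0],
  [0.0042,-0.0316,0],
  [0.006,-0.0377,0],
  [0.0081,-0.0437,0],
  [0.0105,-0.0496,0],
], roll=[3,6,9,12,15,18,21,24], claw=[0.016,0.016,0.016,0.016,0.016,0.016,0.016,0.016])

```text
clock: 7.62
position: [687.5, -20.4, 282.4]
ee_rot: [-0.308, 0.951, 0.0, -0.0]
contact_force: [-1.1, 0.9, 0.3]
gripper_width: 16.3
grasp_force: 0.3
```

Run:
```python
from h import *
p=get_image("top")
for n in("lens_bay","divider_end","zoom_lens","tape","prime_lens","battery"):
    for c,uv,q in find(p,n)[:1]: d=np.array(q)-[588.5,-92.5];print(n,c,np.hypot(*d).round(),np.degrees(np.arctan2(d[1],d[0])).round(1))
s=read_state();q=s["position"];print(q,np.hypot(q[0]-588.5,q[1]+92.5),np.degrees(np.arctan2(q[1]+92.5,q[0]-588.5)),s["contact_force"])
```

```text
lens_bay 0.71 146.0 -94.5
divider_end 0.96 139.0 -52.6
zoom_lens 0.76 69.0 -96.2
tape 0.97 67.0 85.3
prime_lens 0.56 58.0 169.7
battery 0.75 63.0 -6.8
[687.1481831  -20.2068687  282.70031882] 122.30192501468947 36.235375612679995 [ 0.62491977 -0.08677217  0.52878014]
```

Emit:
carry_out([
  [0.0002,-0.0064,0],
  [0.0007,-0.0128,0],
  [0.0015,-0.0191,0],
  [0.0027,-0.0254,0],
  [0.0042,-0.0316,0],
  [0.006,-0.0377,0],
  [0.0081,-0.0437,0],
  [0.0105,-0.0496,0],
], roll=[3,6,9,12,15,18,21,24], claw=[0.016,0.016,0.016,0.016,0.016,0.016,0.016,0.016])

```text
clock: 8.98
position: [708.0, -66.4, 282.8]
ee_rot: [-0.104, 0.995, 0.0, 0.0]
contact_force: [0.2, 0.6, 0.4]
gripper_width: 16.3
grasp_force: 0.4
```

Emit:
carry_out([
  [0.0002,-0.0064,0],
  [0.0007,-0.0128,0],
  [0.0015,-0.0191,0],
  [0.0027,-0.0254,0],
  [0.0042,-0.0316,0],
  [0.006,-0.0377,0],
  [0.0081,-0.0437,0],
  [0.0105,-0.0496,0],
], roll=[3,6,9,12,15,18,21,24], claw=[0.016,0.016,0.016,0.016,0.016,0.016,0.016,0.016])

```text
clock: 9.98
position: [708.1, -117.1, 282.9]
ee_rot: [0.105, 0.994, 0.0, 0.001]
contact_force: [0.7, 0.6, -0.1]
gripper_width: 16.4
grasp_force: 0.4
```

Run:
```python
from h import *
p=get_image("top");save(p,"top2.png")
cv2.imwrite("pics/top2c.png",cv2.resize(p["img"][100:280,198:438,::-1],None,fx=3,fy=3,interpolation=cv2.INTER_CUBIC))
for n in("lens_bay","divider_end","zoom_lens","tape","prime_lens","battery","drawer_pull"):
    for c,uv,q in find(p,n)[:1]: d=np.array(q)-[588.5,-92.5];print(n,c,np.hypot(*d).round(),np.degrees(np.arctan2(d[1],d[0])).round(1))
s=read_state();q=s["position"];print(q,np.hypot(q[0]-588.5,q[1]+92.5),np.degrees(np.arctan2(q[1]+92.5,q[0]-588.5)),s["contact_force"])
```

```text
lens_bay 0.83 143.0 -143.3
divider_end 0.62 138.0 -100.2
zoom_lens 0.91 62.0 -140.3
tape 0.74 61.0 32.3
prime_lens 0.78 56.0 123.3
battery 0.89 63.0 -51.4
drawer_pull 0.6 161.0 -163.6
[ 707.91368091 -117.09905192  282.7024644 ] 121.92104225152065 -11.64002386162653 [-0.9295867   0.50098129  0.0781815 ]
```

View pics/top2c.png

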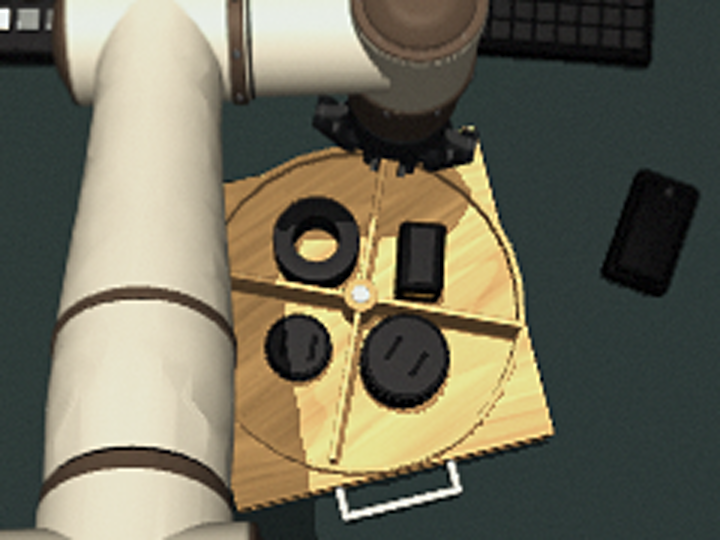

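The top crop shows all four items upright in their compartments. The zoom lens is at (405,362), with divider ends at (522,327) and (335,462). I'll measure the tray angle.

```bash
python3 - <<'E'
from h import *
p=get_image("top")
for a,b in((522,327),(335,462)):
    q=at_z(p,(198+a/3,100+b/3),142)[:2]-[588.2,-93];print(np.hypot(*q).round(0),np.degrees(np.arctan2(*q[::-1])).round(1))
E
python3 -c "
from plan import *
rows(on(-12,0),[on(-12-a,0) for a in(3,6,9,12,14.5,16.5,18,18)])"
```

```text
134.0 -99.8
137.0 173.1
[0.0002, -0.0064, 0.0] 3
[0.0007, -0.0128, 0.0] 6
[0.0015, -0.0191, 0.0] 9
[0.0027, -0.0254, 0.0] 12
[0.0039, -0.0305, 0.0] 14.5
[0.005, -0.0346, 0.0] 16.5
[0.006, -0.0377, 0.0] 18
[0.006, -0.0377, 0.0] 18
```

Emit:
carry_out([
  [0.0002,-0.0064,0],
  [0.0007,-0.0128,0],
  [0.0015,-0.0191,0],
  [0.0027,-0.0254,0],
  [0.0039,-0.0305,0],
  [0.005,-0.0346,0],
  [0.006,-0.0377,0],
  [0.006,-0.0377,0],
], roll=[3,6,9,12,14.5,16.5,18,18], claw=[0.016,0.016,0.016,0.016,0.016,0.016,0.016,0.016])

```text
clock: 11.42
position: [694.0, -153.2, 282.7]
ee_rot: [0.259, 0.966, -0.0, -0.0]
contact_force: [-0.5, 0.2, -0.3]
gripper_width: 16.0
grasp_force: 0.0
```

```bash
python3 - <<'E'
from h import *
p=get_image("top")
cv2.imwrite("pics/top3c.png",cv2.resize(p["img"][100:280,198:438,::-1],None,fx=3,fy=3,interpolation=cv2.INTER_CUBIC))
for n in("lens_bay","divider_end","zoom_lens","drawer_pull"):
    for c,uv,q in find(p,n)[:1]: d=np.array(q)-[588.2,-93];print(n,c,np.hypot(*d).round(),np.degrees(np.arctan2(d[1],d[0])).round(1))
s=read_state();print(s["position"],s["contact_force"],cross(p,np.array([588.2,-93])))
E
python3 -c "
from plan import *
rows(on(-30,0),[on(-30-a,0) for a in(1,2,3,4,5)])"
```

```text
lens_bay 0.63 141.0 -161.8
divider_end 0.66 142.0 -114.3
zoom_lens 0.87 59.0 -168.3
drawer_pull 0.79 165.0 -166.3
[ 694.19225939 -152.93855209  282.65593069] [ 0.6307311  -0.39200229  0.21532952] (array([587.4, -92.3]), np.float64(63.1), np.float64(2.87), 467)
[0.0, -0.0021, 0.0] 1
[0.0001, -0.0043, 0.0] 2
[0.0002, -0.0064, 0.0] 3
[0.0003, -0.0085, 0.0] 4
[0.0005, -0.0106, 0.0] 5
```

View pics/top3c.png

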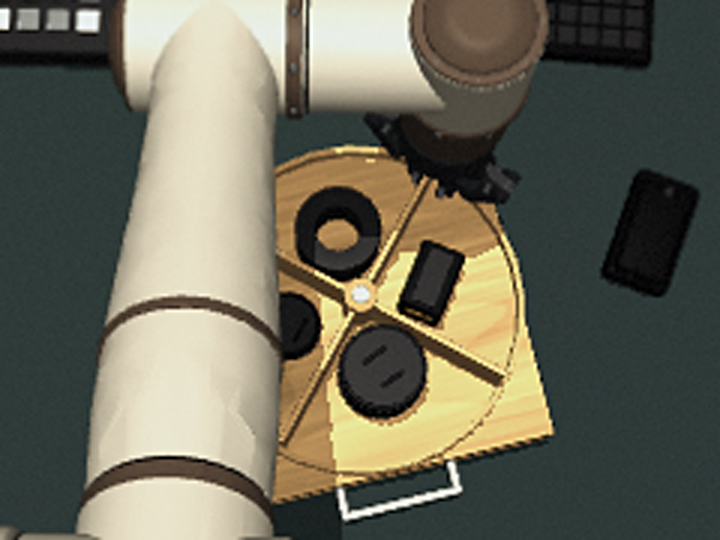

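The zoom lens is nearly at the front, at (382,370) in the crop, with divider ends at (502,380) and (284,442). The measurements put the lens bay near -161.8°, against -165° for the base front, so about 3.3° is left.

Emit:
carry_out([
  [0,-0.0013,0],
  [0.0001,-0.0028,0],
  [0.0001,-0.0043,0],
  [0.0002,-0.0058,0],
  [0.0002,-0.007,0],
  [0.0002,-0.007,0],
], roll=[0.6,1.3,2,2.7,3.3,3.3], claw=[0.016,0.016,0.016,0.016,0.016,0.016])

```text
clock: 12.42
position: [690.4, -159.2, 282.8]
ee_rot: [0.286, 0.958, -0.0, -0.0]
contact_force: [-0.8, -0.7, -0.4]
gripper_width: 15.9
grasp_force: 0.0
```

Emit:
carry_out([
  [0,0.0025,0],
  [0,0.0025,0],
  [0,0.0025,-0.02],
  [0,0.0025,-0.05],
  [0,0.0025,-0.09],
  [0,0.0025,-0.13],
  [0,0.0025,-0.13],
], roll=[0,0,0,0,0,0,0], claw=[0.02,0.02,0.02,0.02,0.02,0.02,0.02])

```text
clock: 13.3
position: [692.2, -157.0, 417.8]
ee_rot: [0.286, 0.958, 0.001, 0.004]
contact_force: [0.2, -0.3, -0.4]
gripper_width: 20.4
grasp_force: 0.0
```

Run:
```python
from h import *
p=get_image("top")
cv2.imwrite("pics/top4c.png",cv2.resize(p["img"][100:280,198:438,::-1],None,fx=3,fy=3,interpolation=cv2.INTER_CUBIC))
for n in("lens_bay","divider_end","zoom_lens","drawer_pull"):
    for c,uv,q in find(p,n)[:1]: d=np.array(q)-[588.2,-93];print(n,c,np.hypot(*d).round(),np.degrees(np.arctan2(d[1],d[0])).round(1))
s=read_state();print(s["position"],s["contact_force"],cross(p,np.array([588.2,-93])))
for a,b in((502,380),(284,442)):
    q=at_z(p,(198+a/3,100+b/3),142)[:2]-[588.2,-93];print("prev",np.hypot(*q).round(0),np.degrees(np.arctan2(*q[::-1])).round(1))
```

```text
lens_bay 0.59 146.0 -163.7
divider_end 0.71 143.0 -116.3
zoom_lens 0.89 64.0 -165.6
drawer_pull 0.76 164.0 -163.0
[ 691.76443397 -156.8361471   410.90351096] [ 0.27796665  0.53927213 -1.00555143] (array([587.4, -92.6]), np.float64(60.0), np.float64(3.21), 512)
prev 134.0 -119.7
prev 134.0 154.6
```

View pics/top4c.png

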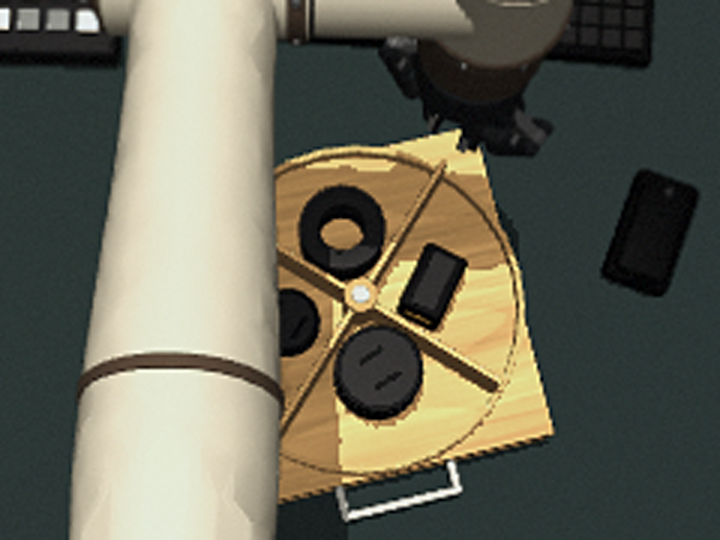

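Emit:
carry_out([
  [-0.01,-0.05,0],
  [-0.02,-0.1,0],
  [-0.03,-0.15,0],
  [-0.04,-0.2,0],
  [-0.045,-0.25,0],
  [-0.05,-0.3,0],
  [-0.056,-0.35,0],
  [-0.056,-0.35,0],
], roll=[0,0,0,0,0,0,0,0], claw=[0.02,0.02,0.02,0.02,0.02,0.02,0.02,0.02])

```text
clock: 14.55
position: [544.6, -483.4, 410.7]
ee_rot: [0.289, 0.957, 0.0, -0.002]
contact_force: [0.2, 0.8, -0.5]
gripper_width: 20.3
grasp_force: 0.0
```

Run:
```python
from h import *
for c in("top","top","scene"):
    p=get_image(c)
    for n in("lens_bay","divider_end","zoom_lens","tape","battery","prime_lens","drawer_pull"):
        for k,uv,q in find(p,n)[:1]: d=np.array(q)-[588.2,-93];print(n,k,np.hypot(*d).round(),np.degrees(np.arctan2(d[1],d[0])).round(1))
    if c=="top":
        print(cross(p,np.array([588.2,-93])));P=cloud(p);b=P[(P[:,2]>54)&(P[:,2]<70)];b=b[np.hypot(*(b[:,:2]-[588,-93]).T)<205]
        print(cv2.minAreaRect(b[:,:2].astype(np.float32)))
        cv2.imwrite("pics/top5c.png",cv2.resize(p["img"][100:280,198:438,::-1],None,fx=3,fy=3,interpolation=cv2.INTER_CUBIC))
```

```text
lens_bay 0.74 253.0 -73.5
divider_end 0.9 139.0 -117.0
zoom_lens 0.79 57.0 -165.8
tape 0.97 56.0 17.5
battery 0.72 61.0 -71.2
prime_lens 0.62 62.0 100.4
drawer_pull 0.93 169.0 -165.7
(array([587.4, -92.5]), np.float64(60.0), np.float64(2.94), 573)
((589.1925659179688, -92.54533386230469), (281.78741455078125, 280.74359130859375), 14.986918449401855)
lens_bay 0.93 144.0 -163.9
divider_end 0.64 142.0 -115.6
zoom_lens 0.87 62.0 -159.3
tape 0.83 55.0 17.8
battery 0.73 63.0 -66.0
prime_lens 0.95 60.0 101.7
drawer_pull 0.77 170.0 -163.9
(array([587.6, -92.5]), np.float64(60.0), np.float64(2.74), 546)
((588.9971313476562, -92.68772888183594), (281.5048828125, 280.8476867675781), 15.007589340209961)
lens_bay 0.63 146.0 -160.0
divider_end 0.8 131.0 -120.4
zoom_lens 0.75 64.0 -165.6
tape 0.86 57.0 -2.0
battery 0.51 63.0 -85.6
prime_lens 0.94 69.0 109.6
```

View pics/top5c.png

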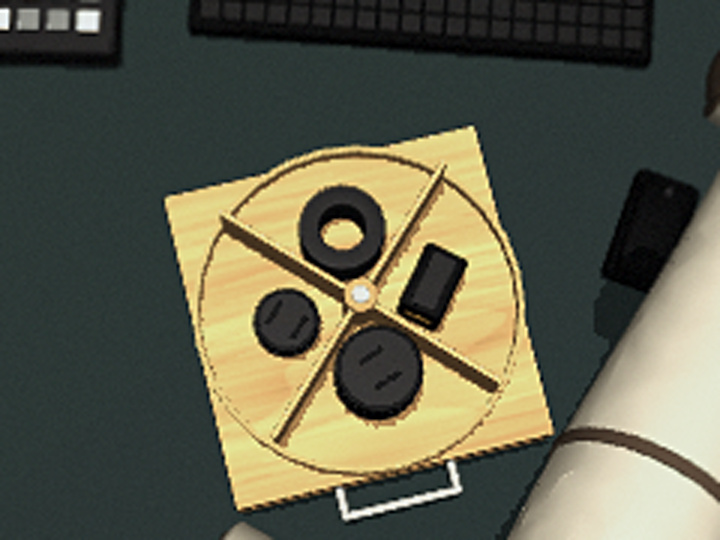

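The tray is clear in the top crop: the zoom lens is at (379,372) facing the handle at (400,495), and all the gear is standing. I'll check the divider line directions once, using ends (443,170)-(279,440) and (223,219)-(497,387).

Run:
```python
from h import *
p=get_image("top")
def ln(a,b,z=142):
    d=np.subtract(*[at_z(p,(198+q[0]/3,100+q[1]/3),z) for q in(a,b)]);print(np.hypot(d[0],d[1]).round(),np.degrees(np.arctan2(d[1],d[0])).round(1)%90)
ln((443,170),(279,440));ln((223,219),(497,387))
ln((165,197),(475,128),64);ln((475,128),(552,433),64);ln((347,518),(461,490),34)
```

```text
259.0 60.5
260.0 59.6
278.0 14.5
276.0 14.5
102.0 15.200000000000003
```

The dividers read 60.0° and the base 15.0°, so the lens compartment is square at the front to within about 0.5°.

```bash
python3 -c "
from bench import *
print(job_done())"
```

```text
the job is handed in; nothing more can be done
None
```

I turned the carousel about 135° clockwise by pushing a divider. The zoom lens compartment now sits square at the front above the drawer to within about 0.5°, all four pieces are standing in their own compartments, the arm is clear, and I've handed the job in.

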